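# Set a stand's sliding leg to its mark and squeeze the cam lever shut

### The job

The sliding leg of the pulley stand has been left too far out: slide it in through its collar until the red ring on the leg just meets the collar's mouth. Then hold the leg at that mark with the gripper and squeeze the blue cam lever fully shut against it, and finish still gripping the leg and the shut lever together, without letting go. Do not shut the lever before the leg is at its mark and held, and leave the magnet, the prism and the pendulum bob where they lie.

Things in the scene. Friction and masses are not known exactly. Their poses are not given: they have to be found in the camera images.
- stand: Fixed pulley stand; origin on the shelf under the centre of its dark cast hub (64 x 60 mm, 56 mm high), z up. Upright 12 mm column with a pulley, 345 mm high, on the hub; cast cross foot 180 x 36 mm along x, 32 mm high. A 26 mm square sleeve runs along y at x = 0; its -y end carries the black collar out of which the leg comes. All axes below are the stand's.
- leg (a joint): Sliding leg: square aluminium bar 18 x 18 mm, sides at x = -9 and +9 mm, 21 to 39 mm above the shelf. Value (m): 0 = fully in, grows as it comes out along -y, to 0.140. It shows 70 mm + value beyond the mouth. Its red ring is at the mouth at 0.030; starts at 0.070 to 0.120. Lever open: 2 N of friction, stays where left. Lever shut: locked.
- lever (a joint): Blue cam lever on the collar's +x side. Value (rad): 0 = shut, lying along the leg's +x side and pointing to -y; grows as its free end swings out to +x; starts 0.55 to 0.90. 54 mm long from its pin, 7 mm thick, 20 to 40 mm above the shelf. 4 to 6 N on its outer half turns it; it stays where left. Below about 0.55 its cam starts to press on the leg.
- pin (a point): Hinge pin of the lever, upright, at stand x = +20, y = -100 mm; this point is 30 mm above the shelf. When shut the lever's outer face lies at x = +20 mm, so a squeeze along x across the leg's bare side (x = -9 mm) and the lever ends 29 mm wide.
- mouth (a point): Where the leg comes out of the collar: stand x = 0, y = -115 mm, on the leg's top face, 39 mm above the shelf; axes as the stand's. The collar (black, 12 to 48 mm high) fills y = -85 to -115 mm, x = -18 to +11 mm; its two fork plates for the lever, above and below it, reach to x = +31 mm, y = -111 mm. Bare leg only beyond the mouth.
- leg_mark (a point): On top of the leg (39 mm above the shelf), at the collar-side edge of the red painted ring (8 mm wide, runs from here away from the collar). The leg is right when this point is at the mouth and the whole ring just shows.
- leg_foot (a point): On top of the leg (39 mm above the shelf) where it meets its dark cast cross foot, which is 100 mm wide (x), 28 mm long (y), up to 39 mm high and moves with the leg. Bare leg runs from here to the mouth.
- lever_end (a point): On the lever, 46 mm from its hinge pin towards its free end, 30 mm above the shelf.
- magnet: Bystander, loose: red horseshoe magnet lying flat, about 70 x 80 x 16 mm, origin under the bend's centre.
- prism: Bystander, loose: glass prism lying on a face, 60 mm long (its x), 31 mm wide, 27 mm high, origin under its centre.
- bob: Bystander, loose: brass pendulum bob standing upright, 38 mm across, 50 mm high, origin under its centre.

How it is judged:
On the way, in this order (a step that is already met when the one before it is completed fails the run):
1. the leg has been slid in so that the red ring's edge is within 4 mm of the collar's mouth, with the lever still open (y of leg_mark in the frame of mouth between -0.004 and 0.004 m and value of joint lever above 0.35 rad), for 0.2 s.
2. the lever is shut (within 0.07 rad) with the gripper pressing on both the leg and the lever (value of joint lever below 0.07 rad and contact force between the fingers and leg above 2 N and contact force between the fingers and lever above 2 N), for 0.2 s.
At the end, for the whole second after the job is handed in: The collar-side edge of the red ring is within 4 mm of the collar's mouth, the lever is shut within 0.07 rad, the fingers press on the leg and on the lever with more than 2 N each, and magnet, prism and bob are within 15 mm of where they lay (all of step 2 and y of leg_mark in the frame of mouth between -0.004 and 0.004 m and distance of each of magnet, prism, bob from where it was at the start of the episode below 0.015 m); the arm keeps its last pose, push and grip.
It fails at once if the lever is shut on a leg that is more than 6 mm off its mark (value of joint lever below 0.2 rad and (y of leg_mark in the frame of mouth below -0.006 m or y of leg_mark in the frame of mouth above 0.006 m)).
It fails at once if the lever is pushed home while the gripper is not touching the leg (value of joint lever below 0.05 rad and contact force between the fingers and leg below 0.1 N).
It fails at once if the magnet, the prism or the bob is shifted by more than 15 mm or the bob knocked over (distance of any of magnet, prism, bob from where it was at the start of the episode above 0.015 m or angle between bob's own z axis and vertical above 0.4 rad).
It also fails if it takes over 51 s, if anything falls off the work surface, if the arm or the gripper's body presses on something with over 40 N, if the wrist force passes 120 N, or if a joint passes its speed limit or range.

### The arm

A 6-joint arm with a two-finger parallel gripper is mounted at the origin on the work surface. World frame = base frame: x ahead of the robot, y to its left, z up, the work surface at z = 0. Lengths are in m, angles in rad, forces in N, time in s.
With the tool pointing down it reaches from about 0.225 to 0.875 m from the base axis. Payload 3.4 kg.
Tool frame: the origin (TCP) lies between the finger pads; the fingertips stand 14 mm ahead of it and the grasp point (between the pads) lies 5 mm behind it (tcp_to_tips is the distance from the TCP to the fingertips, in m); z points along the fingers, y is the line along which they close (so a half turn about z gives the same grasp; the last joint's range is limited). The gripper opens to 85 mm and grips with 20 to 120 N. Pads are 22 mm wide; open, the fingers measure 114 mm over their backs; the gripper's body (76 mm by 85 mm) begins 54 mm behind the grasp point. The pads swing forward as they close: fully open they stand 13 mm farther back than shut.
Start: joints at [-1.282, 0.276, 1.505, -0, 1.361, -0.121], TCP at [0.229, -0.527, 0.245] pointing down, gripper open.
Joint ranges: [-2.89, 2.89], [-0.75, 2.08], [0.22, 2.7], [-1.18, 4.32], [0.11, 2.71], [-2.7, 2.7]. Speed limits (rad/s): [2.57, 2.57, 3.14, 3.14, 3.14, 3.14].

### API

Orientations are given as a unit quaternion [x, y, z, w].
In Python, from plant import get_obs, capture, job_done, tcp_to_tips gives the robot as it stands.
- The arm moves only by the tool servo_tool, never from a script. Its argument "moves" is a list that holds one entry, the list of rows, each a list of 7 numbers: the shift along the tool's x, y, z in m, then the turn, a rotation vector about the tool's x, y, z in rad, then the opening, from 0 (shut) to 1 (fully open). In form: [[[dx, dy, dz, ax, ay, az, jaw], ...]]. A call has exactly 5 rows; each row is the pose to reach, as a shift and turn from the pose commanded when the call began, along the tool's axes at that moment; what a row does not reach only later rows make up. A row lasts 1/10 s, in which the tool goes at most 50 mm and 8.59 degrees, less where a joint would pass 70% of its speed; a pose out of reach is approached as far as the arm can. A call with a gripper value outside its range is refused whole. The fingers move at their own pace and stop on an object; the grip force is fixed at half the most. Time passes only in rows, so rows that repeat a pose let the fingers close, or fill a call up. It gives the time, the measured TCP pose, the force, the opening and the grip force at its end, in the units of the state.
- get_obs(): the state, without advancing time (a new reading comes with each control period).
- capture(name): name is "side" or "top" or "wrist"; returns a dict with "image" (384x512x3 uint8, blue, green, red), "fx", "fy", "cx", "cy" (pixels), "camera_from_world" (4x4, takes a point from world to camera coordinates). Camera axes: x right, y down, z forward; pixel columns grow to the right and rows downward; lengths in m; the calibration is good to about 2 mm. A picture is of the moment at which its call begins. There is no depth.
- job_done(): hands the job in; it is judged then, once.
The state is a dict: "t": time; "q": joint angles; "joint_vel": joint speeds; "effort": joint torques, N m; "tool_pos": TCP position; "tool_rot": TCP orientation; "contact_force": force on the tool from outside, world axes, zero at the start; "torque": the same for the moment, N m; "opening": finger opening in m; "gripper_force": force on a finger pad.
Only numpy, scipy, OpenCV 4.12 (cv2) and the standard library are available. Lean on these libraries where they do the work, as an engineer would, in place of code of your own. Each camera call takes 0.05 s, during which the arm holds its last target. There are 200 camera calls.

## Working session

There is one attempt and no reset: what is moved stays moved. The work goes in short steps, Python scripts to look and compute and a tool call to move; the robot and the scene stay as the last step left them, time stands still between calls to the robot, and variables do not carry over. Pictures are saved under pics/ and viewed, at most 10 in all, crops included, and the job is handed in when it is done.

Besides the shell and the picture viewer there is one more tool, called after ">>>" by a JSON object that holds its "name" and its "arguments". servo_tool: Moves the arm, as the interface text tells. Its arguments: {"type":"object","properties":{"moves":{"type":"array"}},"required":["moves"]}

```bash
mkdir -p pics; python3 - <<'E'
from plant import *
import cv2,json
o=get_obs();print({k:o[k] for k in("t","tool_pos","tool_rot","opening","contact_force")},tcp_to_tips)
for n in("top","side"):
    c=capture(n);cv2.imwrite(f"pics/{n}0.png",c["image"]);print(n,c["fx"],c["cx"],c["cy"],c["camera_from_world"])
E
```

```text
{'t': 0.0, 'tool_pos': array([ 0.22894779, -0.52690324,  0.24440936]), 'tool_rot': array([ 9.79079441e-01,  2.03476243e-01, -7.30067732e-05, -9.28277735e-04]), 'opening': 0.08542575865788095, 'contact_force': array([-0.46028735,  0.77903632,  0.50432781])} 0.014
top 395.8470361338289 257.6598686594223 184.91525584792248 [[ 0.02644087 -0.99923483 -0.02882062  0.0427646 ]
 [-0.98715698 -0.0215557  -0.15829227  0.61243156]
 [ 0.1575499   0.03263586 -0.9869716   0.64291153]
 [ 0.          0.          0.          1.        ]]
side 392.95015620289445 252.87185424471363 187.009816369312 [[ 0.92570963 -0.37796794  0.01421012 -0.55149219]
 [-0.2478348  -0.63451486 -0.7320989   0.21766802]
 [ 0.28572644  0.67418924 -0.68105013  0.65200439]
 [ 0.          0.          0.          1.        ]]
```

View pics/top0.png

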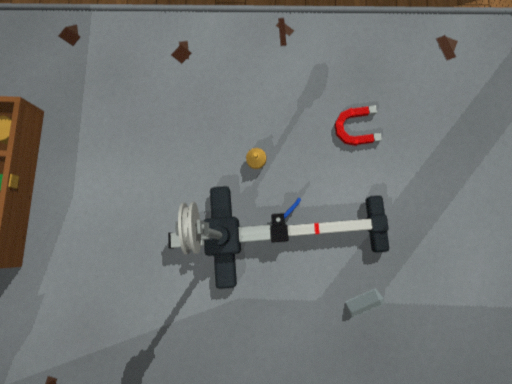

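View pics/side0.png

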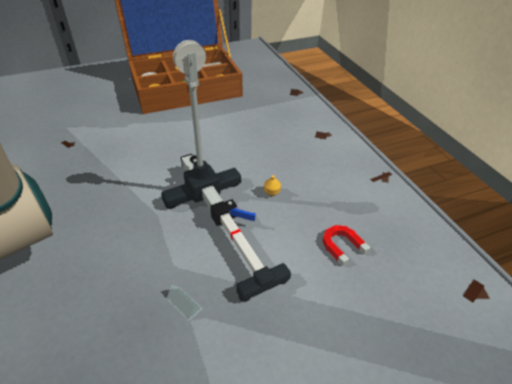

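The top picture shows the collar at about (279,227), the lever going out to (298,200), the red ring at (317,228) and the leg foot at (376,224). I'll enlarge this area to read it more closely.

```bash
python3 - <<'E'
import cv2
i=cv2.imread("pics/top0.png")[180:265,250:400]
cv2.imwrite("pics/c0.png",cv2.resize(i,None,fx=5,fy=5,interpolation=cv2.INTER_CUBIC))
E
```

```text
(no output)
```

View pics/c0.png

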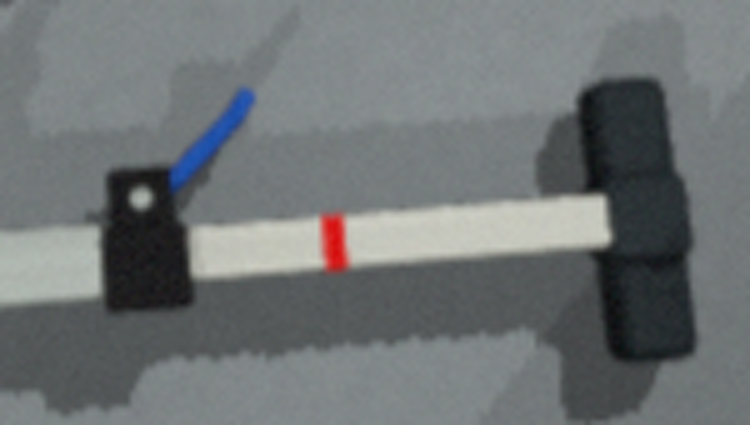

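```bash
cat > h.py <<'E'
import numpy as np
from plant import *
def ray(c,u,v,z):
    M=np.array(c["camera_from_world"]);R=M[:3,:3];p=-R.T@M[:3,3]
    d=R.T@np.array([(u-c["cx"])/c["fx"],(v-c["cy"])/c["fy"],1]);return p+d*(z-p[2])/d[2]
def proj(c,P):
    q=(np.array(c["camera_from_world"])@np.append(P,1))[:3];return q[0]/q[2]*c["fx"]+c["cx"],q[1]/q[2]*c["fy"]+c["cy"]
E
python3 - <<'E'
from h import *
c=capture("top")
f=lambda u,v,z:ray(c,(u+.5)/5-.5+250,(v+.5)/5-.5+180,z)
np.set_printoptions(precision=4,suppress=True)
P={n:f(*a) for n,a in dict(foot=(609,220,.039),ringc=(323,244,.039),ringo=(346,242,.039),mouth48=(191,253,.048),mouth39=(191,253,.039),pin=(141,198,.048),tip=(249,95,.04),footfar=(688,215,.03)).items()}
for n in P:print(n,P[n])
d=P["ringc"]-P["foot"];print("yaw",np.arctan2(d[1],d[0])-np.pi/2, np.linalg.norm(d), np.linalg.norm(P["mouth48"]-P["ringc"]))
M=np.array(c["camera_from_world"]);print(-M[:3,:3].T@M[:3,3])
E
```

```text
foot [ 0.5493 -0.1412  0.039 ]
ringc [ 0.5385 -0.0424  0.039 ]
ringo [ 0.5394 -0.0504  0.039 ]
mouth48 [0.5338 0.0037 0.048 ]
mouth39 [0.5343 0.0033 0.039 ]
pin [0.5523 0.0212 0.048 ]
tip [ 0.59   -0.0162  0.04  ]
footfar [ 0.5523 -0.171   0.03  ]
yaw 0.10850571957719879 0.09933510574350102 0.04724810939738899
[0.5021 0.035  0.7327]
```

```bash
cat >> h.py <<'E'
from scipy.spatial.transform import Rotation as Ro
np.set_printoptions(precision=4,suppress=True)
YAW=.1085; MOUTH=np.array([.5341,.0036])
A=np.array([[np.cos(YAW),-np.sin(YAW)],[np.sin(YAW),np.cos(YAW)]])
RT=Ro.from_matrix(np.array([[-np.sin(YAW),np.cos(YAW),0],[np.cos(YAW),np.sin(YAW),0],[0,0,-1]]).T)
def go(x,y,z):
    "target TCP in mouth-frame x,y and height z -> shift, turn in tool axes"
    o=get_obs();R=Ro.from_quat(o["tool_rot"]);p=o["tool_pos"]
    t=np.append(MOUTH+A@[x,y],z)
    print("at",A.T@(p[:2]-MOUTH),p[2],"shift",R.inv().apply(t-p),"turn",(R.inv()*RT).as_rotvec(),"F",A.T@o["contact_force"][:2],o["contact_force"][2],"open",o["opening"],o["gripper_force"],"t",o["t"])
E
python3 -c "
from h import *
go(0,-.115,.12)"
```

```text
at [-0.3608 -0.4945] 0.24462952535035454 shift [ 0.4571 -0.2552  0.1251] turn [-0.0011 -0.001  -1.2695] F [-0.1756 -0.1869] -0.09491951209801065 open 0.08519213980811327 0.0 t 0.15
```

>>> {"name": "servo_tool", "arguments": {"moves": [[[0.04,-0.022,0,0,0,-0.13,1],[0.08,-0.044,0,0,0,-0.26,1],[0.12,-0.066,0,0,0,-0.39,1],[0.16,-0.088,0,0,0,-0.52,1],[0.2,-0.11,0,0,0,-0.65,1]]]}}

```text
t: 0.65
tool_pos: [0.3694, -0.3452, 0.2451]
tool_rot: [0.862, 0.507, 0.0, -0.0]
contact_force: [0.4, -0.4, 0.4]
opening: 0.0854
gripper_force: 0.0
```

```bash
python3 -c "
from h import *
go(0,-.115,.12)"
```

```text
at [-0.2015 -0.3289] 0.24510165659978225 shift [0.291  0.0413 0.1251] turn [-0.0001 -0.0002 -0.6147] F [ 0.3156 -0.4351] 0.3728268761895041 open 0.08537576172923436 0.0 t 0.65
```

>>> {"name": "servo_tool", "arguments": {"moves": [[[0.045,0.006,0.01,0,0,-0.13,1],[0.09,0.012,0.02,0,0,-0.26,1],[0.135,0.018,0.04,0,0,-0.39,1],[0.18,0.024,0.06,0,0,-0.52,1],[0.225,0.032,0.08,0,0,-0.615,1]]]}}

```text
t: 1.15
tool_pos: [0.5072, -0.1645, 0.1646]
tool_rot: [0.668, 0.744, -0.0, 0.0]
contact_force: [0.1, -1.0, 0.8]
opening: 0.0854
gripper_force: 0.0
```

```bash
python3 -c "
from h import *
go(0,-.115,.12)"
```

```text
at [-0.0449 -0.1642] 0.1646098754628748 shift [0.0492 0.0449 0.0446] turn [0.     0.0003 0.0001] F [ 0.0278 -1.0097] 0.8253809510738607 open 0.08535704398093383 0.0 t 1.15
```

>>> {"name": "servo_tool", "arguments": {"moves": [[[0.016,0.015,0.015,0,0,0,1],[0.033,0.03,0.03,0,0,0,1],[0.049,0.045,0.045,0,0,0,1],[0.049,0.045,0.045,0,0,0,1],[0.049,0.045,0.045,0,0,0,1]]]}}

```text
t: 1.65
tool_pos: [0.546, -0.1126, 0.1199]
tool_rot: [0.669, 0.743, -0.001, -0.001]
contact_force: [-1.3, -0.4, 0.8]
opening: 0.0852
gripper_force: 0.0
```

```bash
python3 -c "
from h import *
import cv2
go(0,-.115,.024)
c=capture('wrist');cv2.imwrite('pics/w1.png',c['image'])
for n,p in dict(ring=[.5385,-.0424,.039],foot=[.5493,-.1412,.039],mouth=[.5341,.0036,.039]).items():print(n,proj(c,np.array(p)))
"
```

```text
at [-0.0008 -0.1168] 0.11985766149202416 shift [0.0018 0.0009 0.0959] turn [-0.0015 -0.     -0.0032] F [-1.3692 -0.2517] 0.7669219917365375 open 0.08524474005977084 0.0 t 1.65
ring (np.float64(251.3328255529765), np.float64(100.40704928775644))
foot (np.float64(251.71695653217182), np.float64(248.4209768165644))
mouth (np.float64(252.2041654428425), np.float64(16.583496542197707))
```

View pics/w1.png

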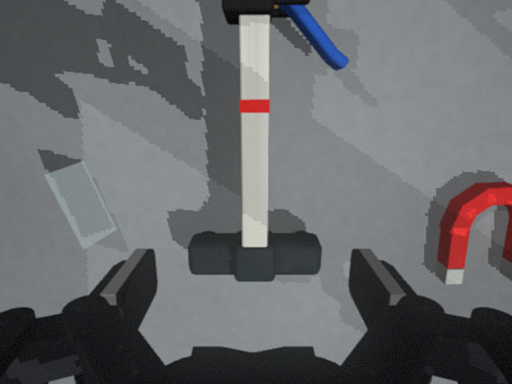

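The wrist view shows the ring's collar edge at row 99, the foot edge at row 247, the collar at row 15 and the leg centred near column 254. That agrees with the top-view estimate to about 2 mm, so I'll descend and grip.

>>> {"name": "servo_tool", "arguments": {"moves": [[[0.002,0.002,0.03,0,0,0,1],[0.002,0.002,0.06,0,0,0,1],[0.002,0.002,0.08,0,0,0,1],[0.002,0.002,0.095,0,0,0,0.6],[0.002,0.002,0.095,0,0,0,0.3]]]}}

```text
t: 2.2
tool_pos: [0.5465, -0.1114, 0.0242]
tool_rot: [0.67, 0.742, -0.001, -0.001]
contact_force: [-0.6, -0.2, 0.1]
opening: 0.0593
gripper_force: 0.0
```

>>> {"name": "servo_tool", "arguments": {"moves": [[[0,0,0,0,0,0,0],[0,0,0,0,0,0,0],[0,0,0,0,0,0,0],[0,0,0,0,0,0,0],[0,0,0,0,0,0,0]]]}}

```text
t: 2.7
tool_pos: [0.5469, -0.1112, 0.0268]
tool_rot: [0.669, 0.743, -0.001, -0.0]
contact_force: [-4.8, -0.5, 6.2]
opening: 0.0167
gripper_force: 59.6
```

```bash
python3 -c "
from h import *
go(0,-.115,.024)"
```

```text
at [ 0.0003 -0.1155] 0.02679624758860774 shift [ 0.0005 -0.0003  0.0028] turn [-0.0018  0.0013 -0.0031] F [-4.8412  0.0073] 6.186098722917776 open 0.01665369915587142 59.591622948646545 t 2.7
```

>>> {"name": "servo_tool", "arguments": {"moves": [[[0.008,0,-0.002,0,0,0,0],[0.016,0,-0.002,0,0,0,0],[0.024,0,-0.002,0,0,0,0],[0.032,0,-0.002,0,0,0,0],[0.04,0,-0.002,0,0,0,0]]]}}

```text
t: 3.2
tool_pos: [0.5424, -0.0699, 0.0269]
tool_rot: [0.669, 0.743, -0.001, -0.001]
contact_force: [-4.2, -3.1, -6.6]
opening: 0.017
gripper_force: 60.7
```

>>> {"name": "servo_tool", "arguments": {"moves": [[[0,0,0,0,0,0,0],[0,0,0,0,0,0,0],[0,0,0,0,0,0,0],[0,0,0,0,0,0,0],[0,0,0,0,0,0,0]]]}}

```text
t: 3.7
tool_pos: [0.5423, -0.0699, 0.0269]
tool_rot: [0.669, 0.743, -0.001, -0.002]
contact_force: [-5.1, 2.2, -6.0]
opening: 0.0167
gripper_force: 60.8
```

```bash
python3 -c "
from h import *
import cv2
go(0,-.115,.024)
a=capture('wrist')['image'];b=capture('top')['image'][180:265,240:340]
s=capture('side')['image'][190:260,195:280]
r=lambda i,h:cv2.resize(i,(int(i.shape[1]*h/i.shape[0]),h),interpolation=cv2.INTER_CUBIC)
cv2.imwrite('pics/m2.png',np.hstack([r(a[30:270,150:360],500),r(s,500)[:, :360]]))
cv2.imwrite('pics/t2.png',r(b,600));cv2.imwrite('pics/w2.png',a)
"
```

```text
at [ 0.0002 -0.0739] 0.026880294672961477 shift [-0.0411 -0.      0.0028] turn [-0.0032 -0.002  -0.0045] F [-4.78    2.7783] -5.970985567717413 open 0.016739657101350034 60.83417057991028 t 3.7
```

View pics/m2.png

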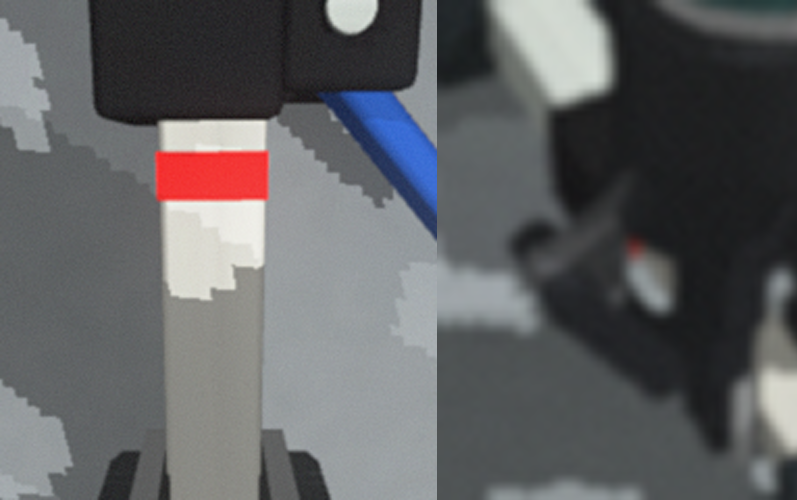

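In the wrist crop the ring spans rows 151 to 200 (8 mm), and bare leg shows above it from the collar at row 120, so about 5 mm remains. I'll compute this with the calibration, including the camera position, to check whether the collar hides any of the leg.

```bash
python3 -c "
from h import *
c=capture('wrist')
M=np.array(c['camera_from_world']);p=-M[:3,:3].T@M[:3,3];print('cam',A.T@(p[:2]-MOUTH),p[2])
f=lambda u,v,z:A.T@(ray(c,150+(u+.5)/2.083-.5,30+(v+.5)/2.083-.5,z)[:2]-MOUTH)
print(f(212,151,.039),f(212,200,.039),'m39',f(212,120,.039),'m48',f(212,120,.048),f(250,119,.048),f(110,122,.048),'pin',f(352,12,.05))
"
```

```text
cam [ 0.0018 -0.0027] 0.15466035717985482
[ 0.0011 -0.0036] [ 0.0011 -0.0114] m39 [0.0011 0.0013] m48 [0.0012 0.001 ] [0.0068 0.0011] [-0.014   0.0007] pin [0.0209 0.0152]
```

>>> {"name": "servo_tool", "arguments": {"moves": [[[0.002,0,0,0,0,0,0],[0.004,0,0,0,0,0,0],[0.005,0,0,0,0,0,0],[0.005,0,0,0,0,0,0],[0.005,0,0,0,0,0,0]]]}}

```text
t: 4.4
tool_pos: [0.542, -0.0659, 0.0269]
tool_rot: [0.669, 0.743, -0.001, -0.001]
contact_force: [-4.8, -1.4, -6.7]
opening: 0.0166
gripper_force: 60.8
```

```bash
python3 -c "
from h import *
import cv2
go(0,-.115,.024)
a=capture('wrist')['image']
cv2.imwrite('pics/w3.png',cv2.resize(a[60:200,150:350],None,fx=4,fy=4,interpolation=cv2.INTER_CUBIC))
"
```

```text
at [ 0.0003 -0.0699] 0.026897744784662517 shift [-0.0451 -0.0001  0.0029] turn [-0.0032 -0.0004 -0.0041] F [-4.8808 -0.9074] -6.687934344901259 open 0.016580455024018902 60.75353264808655 t 4.4
```

View pics/w3.png

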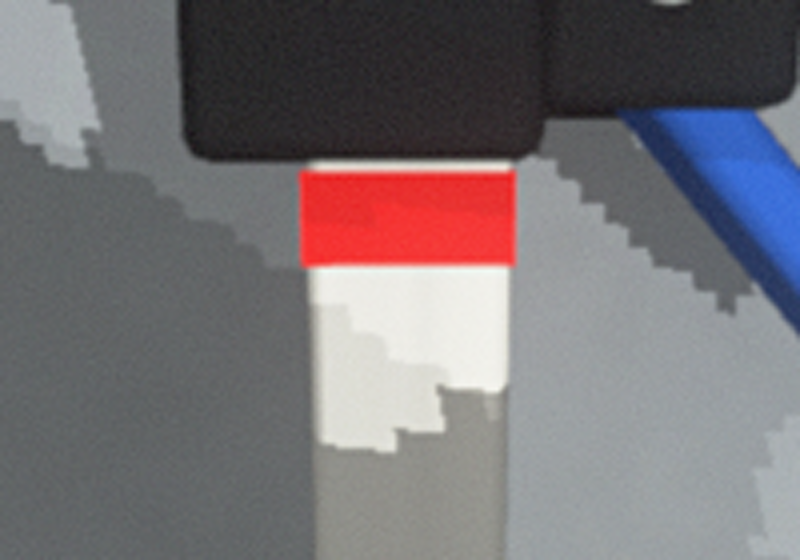

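The ring edge (row 171) is about 0.9 mm from the collar (row 160) and the lever is still open. I'll nudge it in 1 mm and release, then shift to straddle the leg and the open lever.

>>> {"name": "servo_tool", "arguments": {"moves": [[[0.001,0,0,0,0,0,0],[0.001,0,0,0,0,0,0],[0.001,0,0,0,0,0,0.1],[0.001,0,0,0,0,0,0.4],[0.001,0,0,0,0,0,1]]]}}

```text
t: 4.95
tool_pos: [0.5464, -0.0653, 0.0287]
tool_rot: [0.67, 0.743, 0.002, 0.003]
contact_force: [0.0, -0.9, 1.0]
opening: 0.0448
gripper_force: 0.0
```

>>> {"name": "servo_tool", "arguments": {"moves": [[[0,0,0,0,0,0,1],[0,0,0,0,0,0,1],[0,0,0,0,0,0,1],[0,0,0,0,0,0,1],[0,0,0,0,0,0,1]]]}}

```text
t: 5.45
tool_pos: [0.5435, -0.0649, 0.0274]
tool_rot: [0.669, 0.743, 0.0, 0.0]
contact_force: [-0.5, -1.5, -0.6]
opening: 0.0858
gripper_force: 0.0
```

```bash
python3 -c "
from h import *
go(.031,-.069,.024);go(.031,-.026,.022)"
```

```text
at [ 0.0019 -0.0691] 0.02736937329466864 shift [0.0002 0.0291 0.0034] turn [ 0.0003  0.0002 -0.0045] F [-0.6151 -1.4089] -0.6159320894159623 open 0.08580305794560741 0.0 t 5.45
at [ 0.0019 -0.0691] 0.02736937329466864 shift [0.0432 0.0289 0.0054] turn [ 0.0003  0.0002 -0.0045] F [-0.6151 -1.4089] -0.6159320894159623 open 0.08580305794560741 0.0 t 5.45
```

>>> {"name": "servo_tool", "arguments": {"moves": [[[0,0.015,0,0,0,0,1],[0,0.029,0.003,0,0,0,1],[0.015,0.029,0.005,0,0,0,1],[0.03,0.029,0.005,0,0,0,1],[0.043,0.029,0.005,0,0,0,1]]]}}

```text
t: 5.95
tool_pos: [0.5669, -0.0174, 0.0219]
tool_rot: [0.669, 0.743, -0.0, -0.001]
contact_force: [-0.1, -0.5, -0.5]
opening: 0.0857
gripper_force: 0.0
```

```bash
python3 -c "
from h import *
import cv2
go(.031,-.026,.022)
a=capture('wrist')['image'];b=capture('top')['image'][150:270,230:350];
cv2.imwrite('pics/w4.png',np.hstack([cv2.resize(a,(600,450)),cv2.resize(b,(200,200),interpolation=cv2.INTER_CUBIC)]) if 0 else a)
"
```

```text
at [ 0.0304 -0.0244] 0.021902882955484856 shift [-0.0016  0.0006 -0.0001] turn [-0.001  -0.0007 -0.0043] F [-0.1166 -0.4583] -0.45758210730186455 open 0.08569477605222092 0.0 t 5.95
```

View pics/w4.png

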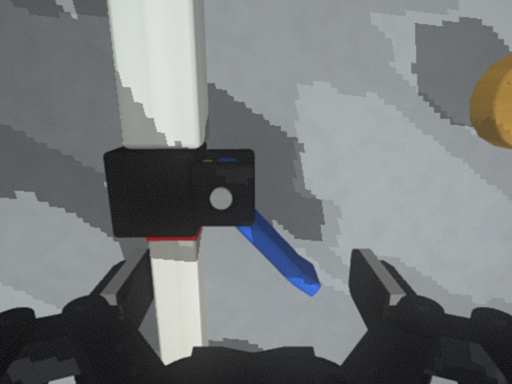

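The view shows the lever tip at (315,290), inside the right finger, with the bare leg beside the left finger and the bob clear. I'll close gradually, keeping the left pad on the leg.

>>> {"name": "servo_tool", "arguments": {"moves": [[[-0.002,0,0,0,0,0,0.93],[-0.002,-0.002,0,0,0,0,0.85],[-0.002,-0.004,0,0,0,0,0.77],[-0.002,-0.007,0,0,0,0,0.7],[-0.002,-0.009,0,0,0,0,0.67]]]}}

```text
t: 6.55
tool_pos: [0.5572, -0.0235, 0.0225]
tool_rot: [0.67, 0.743, -0.002, -0.0]
contact_force: [-3.1, -2.4, 3.0]
opening: 0.0574
gripper_force: 8.5
```

```bash
python3 -c "
from h import *
go(.0115,-.026,.022)"
```

```text
at [ 0.02   -0.0294] 0.022501912892321133 shift [ 0.0034 -0.0085  0.0005] turn [-0.0029  0.0015 -0.0048] F [-3.3879 -2.0259] 2.9512777105536285 open 0.05736009291173622 8.545445390045643 t 6.55
```

```bash
python3 -c "
from h import *
import cv2
c=capture('wrist');a=c['image'];cv2.imwrite('pics/w5f.png',a)
f=lambda i:cv2.resize(i,None,fx=4,fy=4,interpolation=cv2.INTER_CUBIC)
o=cv2.imread('pics/w4.png')
cv2.imwrite('pics/w5.png',np.hstack([f(o[200:300,120:220]),f(a[200:300,140:240])]))
for y in(-.0,-.008):
  P=np.append(MOUTH+A@[0,y],.039);print(proj(c,P))
M=np.array(c['camera_from_world']);p=-M[:3,:3].T@M[:3,3];print('cam',A.T@(p[:2]-MOUTH),p[2])
"
```

```text
(np.float64(194.3722065270993), np.float64(220.07085724327922))
(np.float64(195.52255374669406), np.float64(240.350275844311))
cam [0.0216 0.0423] 0.15001784746939772
```

View pics/w5.png

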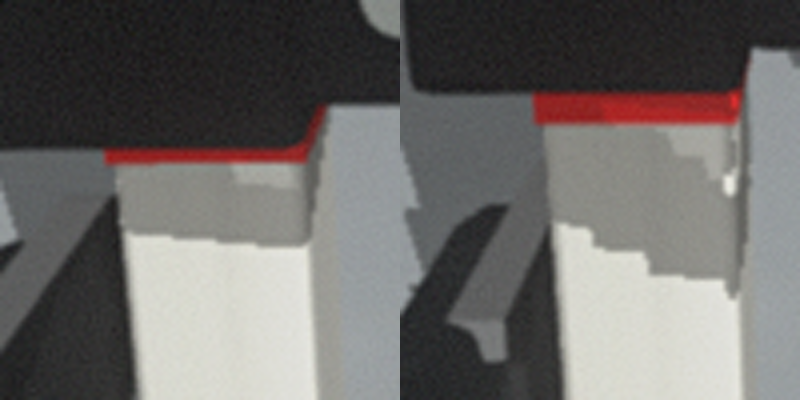

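The ring's visible part grew from 13 to 30 px at about 10 px/mm, with the collar hiding about 3.7 mm, so the mark is roughly 1 mm inside the mouth, which is within tolerance. I'll continue closing.

>>> {"name": "servo_tool", "arguments": {"moves": [[[0,-0.002,0,0,0,0,0.62],[0,-0.004,0,0,0,0,0.57],[0,-0.006,0,0,0,0,0.53],[0,-0.008,0,0,0,0,0.49],[0,-0.008,0,0,0,0,0.49]]]}}

```text
t: 7.1
tool_pos: [0.5496, -0.0247, 0.0233]
tool_rot: [0.669, 0.743, -0.002, 0.0]
contact_force: [-5.9, -3.7, 9.3]
opening: 0.042
gripper_force: 7.2
```

```bash
python3 -c "
from h import *
import cv2
go(.0095,-.026,.022)
c=capture('wrist');a=c['image'];cv2.imwrite('pics/w6.png',cv2.resize(a[170:370,150:350],(600,600),interpolation=cv2.INTER_CUBIC))
P=np.append(MOUTH+A@[0,0],.039);print(proj(c,P))
M=np.array(c['camera_from_world']);p=-M[:3,:3].T@M[:3,3];print('cam',A.T@(p[:2]-MOUTH),p[2])
"
```

```text
at [ 0.0123 -0.0298] 0.02328294208749816 shift [ 0.0038 -0.0028  0.0013] turn [-0.0022  0.0021 -0.0042] F [-6.2485 -3.0332] 9.348564946936786 open 0.04198561429353358 7.225332576781511 t 7.1
(np.float64(215.98173946414724), np.float64(218.31828213887405))
cam [0.0137 0.042 ] 0.15074797837251327
```

View pics/w6.png

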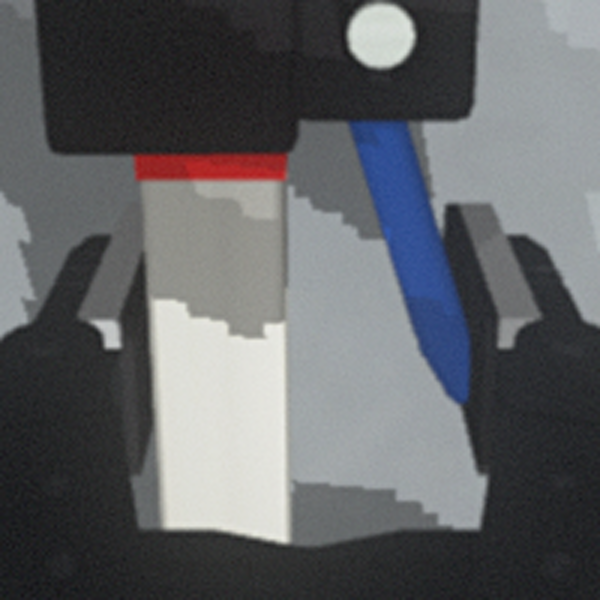

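The ring shows 27/3 = 9 px, about 3.5 mm, plus 3.7 mm hidden, so the mark is within about 1 mm. The lever is near 0.25 rad and both pads are touching. I'll squeeze it shut.

>>> {"name": "servo_tool", "arguments": {"moves": [[[0,-0.002,0,0,0,0,0.44],[0,-0.004,0,0,0,0,0.39],[0,-0.006,0,0,0,0,0.34],[0,-0.007,0,0,0,0,0.2],[0,-0.007,0,0,0,0,0]]]}}

```text
t: 7.65
tool_pos: [0.5421, -0.0253, 0.0236]
tool_rot: [0.67, 0.743, -0.002, -0.0]
contact_force: [-7.8, -3.8, 12.2]
opening: 0.026
gripper_force: 58.8
```

>>> {"name": "servo_tool", "arguments": {"moves": [[[0,0,0,0,0,0,0],[0,0,0,0,0,0,0],[0,0,0,0,0,0,0],[0,0,0,0,0,0,0],[0,0,0,0,0,0,0]]]}}

```text
t: 8.15
tool_pos: [0.5421, -0.0252, 0.0236]
tool_rot: [0.67, 0.743, -0.002, -0.0]
contact_force: [-8.2, -4.7, 12.0]
opening: 0.0262
gripper_force: 58.8
```

```bash
python3 -c "
from h import *
import cv2
go(.0055,-.026,.022)
c=capture('wrist');a=c['image'];cv2.imwrite('pics/w7.png',cv2.resize(a[170:370,150:350],(600,600),interpolation=cv2.INTER_CUBIC))
M=np.array(c['camera_from_world']);p=-M[:3,:3].T@M[:3,3];print('cam',A.T@(p[:2]-MOUTH),p[2])
"
```

```text
at [ 0.0048 -0.0295] 0.023581122464130137 shift [0.0035 0.0007 0.0016] turn [-0.0033  0.0016 -0.0048] F [-8.6509 -3.7534] 12.016565187936603 open 0.02617028327762978 58.78528654575348 t 8.15
cam [0.0064 0.0422] 0.1510860828061687
```

View pics/w7.png

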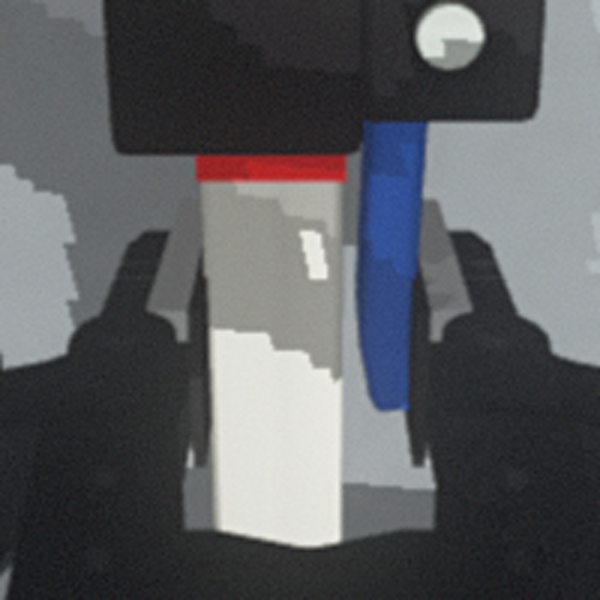

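The lever lies parallel along the leg with both pads pressing at 59 N. The ring (rows 154 to 181) hasn't moved, so I'll hand in.

```bash
python3 -c "
from plant import *
print(job_done())"
```

```text
the job is handed in; nothing more can be done
None
```

I slid the leg in until the red ring's edge was within about 1 mm of the collar's mouth by camera estimate, squeezed the lever shut, and handed the job in still gripping both at 59 N; no verdict came back.

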